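Clamp an imaging cassette on the loading plate

ROBOT

A 6-joint arm with a two-finger parallel gripper is mounted at the origin on the work surface. World frame = base frame: x ahead of the robot, y to its left, z up, the work surface at z = 0. Lengths are in mm, angles in degrees, forces in N, time in s.
With the tool pointing down it reaches from about 350 to 850 mm from the base axis. Payload 8.1 kg.
Tool frame: the origin (TCP) lies midway between the tips of the shut fingers; the grasp point (between the pads) lies 19 mm behind it (hold_point_z is the distance from the TCP to the grasp point, in mm); z points along the fingers, y is the direction in which the jaws open and shut (so a half turn about z gives the same grasp; the last joint's range is limited). The gripper opens to 85 mm and grips with 20 to 120 N. Pads are 22 mm wide; open, the fingers measure 114 mm over their backs; the gripper's body (76 mm by 85 mm) begins 54 mm behind the grasp point. The pads swing forward as they close: fully open they stand 13 mm farther back than shut.
Start: joints at [-76.914, 7.471, 85.268, -0, 87.261, -4.893], TCP at [185.225, -570.699, 231.292] pointing down, gripper open.
Joint ranges: [-169.43, 169.43], [-51.17, 129.36], [1.28, 143.12], [-76.62, 256.62], [0, 156.53], [-152.29, 152.29]. Speed limits (degrees/s): [136.94, 136.94, 159.86, 180, 180, 180].

INTERFACE

Orientations are given as [roll, pitch, yaw] about the fixed x, y, z axes, in that order (R = Rz(yaw) Ry(pitch) Rx(roll)).
In Python, from bench import sense, snapshot, camera_params, hand_in, hold_point_z gives the robot as it stands.
- The arm moves only by the tool servo_tool, never from a script. Its argument "motion" is a list of rows, each a list of 7 numbers: the finger opening in mm, from 0 to 85.4, then the shift along the tool's x, y, z in mm, then the turn, a rotation vector about the tool's x, y, z in rad. A call has 1 to 10 rows; each row shifts and turns the pose as measured when the row begins, along the tool's axes as they then stand; what a row does not reach is not made up. A row lasts 1/10 s, in which the tool goes at most 50 mm and 8.59 degrees, less where a joint would pass 70% of its speed; a pose out of reach is approached as far as the arm can. A call with a gripper value outside its range is refused whole. The fingers move at their own pace and stop on an object; "force" is the grip in N (left out, the last holds). Time passes only in rows, so rows that do not move let the fingers close. It gives the time, the measured TCP pose, the force and the opening at its end, in the units of the state.
- sense(): the state, without advancing time (a new reading comes with each control period).
- snapshot(name): name is "side" or "top"; returns the picture (420x560x3 uint8, blue, green, red); there is no depth.
- camera_params(name): a dict with "fx", "fy", "cx", "cy" (pixels), "R" (3x3) and "t" (3): a world point X has camera coordinates R X + t. Camera axes: x right, y down, z forward; pixel columns grow to the right and rows downward; lengths in mm; the calibration is good to about 2 mm. A picture is of the moment at which its call begins. camera_params takes no time and is no camera call.
- hand_in(): hands the job in, once; it reports no verdict.
The state is a dict: "time": time; "joint_pos": joint angles; "qd": joint speeds; "joint_efforts": joint torques, N m; "tool_pos": TCP position; "tcp_rot": TCP orientation; "ft_force": force on the tool from outside, world axes, zero at the start; "wrist_torque": the same for the moment, N m; "finger_gap": finger opening in mm.
Only numpy, scipy, OpenCV 4.12 (cv2) and the standard library are available. Lean on these libraries where they do the work, as an engineer would, in place of code of your own. Each camera call takes 0.05 s, during which the arm holds its last target. There are 200 camera calls.

TASK

Lift the white cassette out of its tray and lay it flat on the loading plate, long side along the stop rail, between the rail and the eccentric knob. Slide it gently home against the end stop, then turn the knob clockwise until its lobe bears firmly on the cassette and pins it against the rail, with about 20 N; overtightening cracks its glass. Let go and leave everything else where it stands.

Things in the scene. Friction and masses are not known exactly. Their poses are not given: they have to be found in the camera images.
- nest: Loading plate, fixed: aluminium, 220 x 180 mm, on four feet; origin on the bench under its centre, plate top at z = 28 mm. x runs to the end stop, y to the stop rail. Knob pivot at x -8, y -48.2 mm. Stop rail: stiffly sprung steel bar along x, 64 mm long, 9 mm high, on a bar with two thumbscrews (20 mm high); slot-mounted, its face somewhere from y = 23.5 to 26.5 mm.
- nest_seat (a point): Centre of the round window in the loading plate's top face, 28 mm above the bench; axes as the plate's (x to the end stop, y to the stop rail, z up). A cassette fully home has its centre at x = 0 and, depending on the rail, y = -1.5 to +1.5 mm here.
- end_stop: End stop, screwed to the loading plate: a steel block 36 mm wide along y, 9 mm high. Origin at the foot of its face, at x = 37.5 mm, y = 0 on the plate's top; the face looks to -x of the plate. Axes as the plate's.
- cam_grip (a point): Eccentric knob: black bar grip, 46 mm long, 11 mm thick, 15 to 37 mm above the plate, over a steel disc (radius 20 mm, 2.5 to 10.5 mm above the plate) set 7 mm off the pivot; its far side is the lobe. Point: on the pivot, mid-bar, 26 mm above the plate. x lies along the bar and points to the lobe, z up; turns with the knob. Leave 30 mm free round the pivot for the fingers.
- cam (a joint): Knob angle, rad, grows clockwise seen from above: 0 = lobe points away from the rail (-y of the plate), 1.57 = to -x, 3.14 = to the rail; stops at 0 and 2.8. Starts slack, 0.95 to 1.25, gap to the rail 54 to 59 mm. Lobe meets a cassette against the rail at 1.8 to 2.35. Turning takes 0.06 N m, plus about 0.17 N m per 10 N of lobe pressure; stays where left, easing slightly.
- cassette: Imaging cassette, white plastic: 75 (x) x 50 (y) x 12 mm (z), two glass windows in its top, grip rib on top. Origin: centre of its underside. 50 to 100 g. May be laid either way round. Starts in the tray.
- cassette_rib (a point): Centre of the white grip rib on the cassette: 12 mm thick along x, 28 mm long along y, 22 mm high, from 12 to 34 mm above the cassette's underside; this point is 23 mm above the underside. Axes as the cassette's.
- tray: Shallow grey tray, 104 x 80 mm, in which the cassette starts; origin under its centre, floor 3 mm and rim 8 mm above the bench. Fixed.
- vial: Bystander: amber vial, 22 mm wide, 36 mm high, standing on the loading plate near its corner at x -85, y +67 mm; origin at its foot.
- hexkey: Bystander: dark L-shaped hex key, 62 mm long, 5 mm thick, lying on the loading plate near its corner at x +85, y -50 mm; origin under its long arm.
- flask: Bystander: clear bottle with white cap, 68 mm wide, 150 mm high; origin at its foot.
- slide: Bystander: flat clear channel slide, 76 x 26 x 5 mm; origin under its centre.
- marker: Bystander: black and grey marker pen, 105 mm long, lying; origin under its middle.
- jar: Bystander: white jar with blue lid, 54 mm wide, 75 mm high; origin at its foot.
- tipbox: Bystander: grey pipette tip box with clear lid, 125 x 85 x 79 mm; origin under its centre.

How it is judged (in metres and radians):
On the way, in this order (a step that is already met when the one before it is completed fails the run):
1. the cassette lies flat on the loading plate between rail and knob, with the knob still slack (z of cassette in the frame of nest_seat between -0.0025 and 0.002 m and angle between cassette's own z axis and vertical below 0.04 rad and x of cassette in the frame of nest_seat between -0.02 and 0.002 m and y of cassette in the frame of nest_seat between -0.01 and 0.004 m and angle between the x axis of cassette and the x axis of nest_seat, either way round below 0.12 rad and contact force between cam and cassette below 2 N), for 0.1 s.
2. the lobe bears on the cassette with more than 8 N (contact force between cam and cassette above 8 N), for 0.2 s.
At the end, for the whole second after the job is handed in: The cassette lies flat and still on the plate, within 1.5 mm of the end stop and parallel to the rail within 0.03 rad, against the rail; the released lobe presses it there with 8 to 40 N (z of cassette in the frame of nest_seat between -0.0025 and 0.002 m and angle between cassette's own z axis and vertical below 0.04 rad and contact force between cam and cassette between 8 and 40 N and x of cassette in the frame of nest_seat between -0.0015 and 0.0015 m and y of cassette in the frame of nest_seat between -0.0035 and 0.0035 m and angle between the x axis of cassette and the x axis of nest_seat, either way round below 0.03 rad and linear speed of cassette below 0.005 m/s and velocity of joint cam between -0.05 and 0.05 rad/s); the robot touches nothing.
It fails at once if the knob is overtightened: the lobe presses on the cassette with more than 40 N (contact force between cam and cassette above 40 N).
It fails at once if the cassette is rammed into the end stop with more than 30 N (contact force between cassette and end_stop above 30 N).
It fails at once if the cassette is dropped: it falls faster than 0.35 m/s with no finger on it (linear speed of cassette above 0.35 m/s and contact force between the fingers and cassette below 0.1 N).
It fails at once if a bystander is moved by more than 10 mm (distance of any of vial, hexkey, flask, slide, marker, jar, tipbox from where it was at the start of the episode above 0.01 m).
It also fails if it takes over 72 s, if anything falls off the work surface, if the arm or the gripper's body presses on something with over 40 N, if the wrist force passes 120 N, or if a joint passes its speed limit or range.

## Working session

There is one attempt and no reset: what is moved stays moved. The work goes in short steps, Python scripts to look and compute and a tool call to move; the robot and the scene stay as the last step left them, time stands still between calls to the robot, and variables do not carry over. Pictures are saved under pics/ and viewed, about 8 in all and at most 12, crops included, and the job is handed in when it is done.

Besides the shell and the picture viewer there is one more tool, called after ">>>" as name(argument=value, ...) on one line, values as JSON. servo_tool: Moves the arm, as the interface text tells. Its arguments: {"type":"object","properties":{"motion":{"type":"array"},"force":{"type":"number"}},"required":["motion"]}

```bash
ls; mkdir -p pics
python3 - <<'E'
from bench import *
import cv2
for n in("top","side"):
    cv2.imwrite(f"pics/{n}0.png",snapshot(n)); p=camera_params(n); print(n,p)
print(sense(),hold_point_z if not callable(hold_point_z) else hold_point_z())
E
```

```text
pics
top {'fx': 472.0881599580402, 'fy': 472.0881599580402, 'cx': 286.6066512976981, 'cy': 205.76612764201369, 'R': array([[ 0.01329199, -0.99989251,  0.00618824],
       [-0.99814074, -0.01363636, -0.05940637],
       [ 0.05948437, -0.00538711, -0.9982147 ]]), 't': array([   2.3899803 ,  568.61006888, 1424.9386031 ])}
side {'fx': 454.02329458525855, 'fy': 454.02329458525855, 'cx': 281.44178626806325, 'cy': 210.0847707086689, 'R': array([[-0.99871138, -0.04857488, -0.0146989 ],
       [-0.01827949,  0.61449618, -0.788708  ],
       [ 0.04734382, -0.78742297, -0.61459225]]), 't': array([ 570.05484037,   44.15332838, 1049.40460402])}
{'time': 0.1, 'joint_pos': array([-7.69135136e+01,  7.51206937e+00,  8.53230117e+01, -7.56616592e-05,
        8.72608504e+01, -4.89282624e+00]), 'qd': array([ 0.00563181, -0.10856425, -0.16805061,  0.06076756,  0.08666085,
       -0.06096669]), 'joint_efforts': array([ 1.02469716e-03, -5.70956290e+01, -5.01939046e+01, -2.41291227e-04,
        8.26179225e-03, -2.66810889e-05]), 'tool_pos': array([ 185.11582965, -570.21393544,  230.33616037]), 'tcp_rot': array([-1.79904412e+02, -8.10690357e-03,  1.79793095e+01]), 'ft_force': array([-0.21649946,  0.71847839,  0.32384886]), 'wrist_torque': array([ 0.0200558 , -0.04433511, -0.02940895]), 'finger_gap': 85.58719816328838} 18.700000000000003
```

View pics/top0.png

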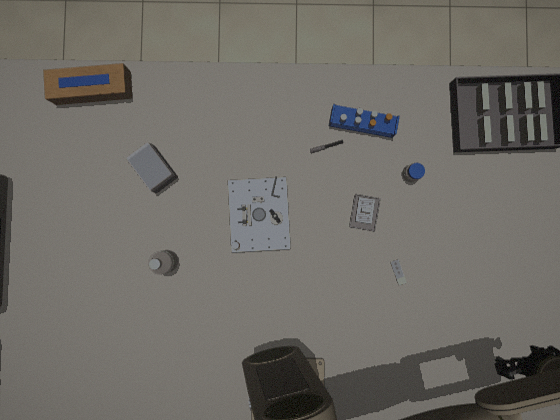

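View pics/side0.png

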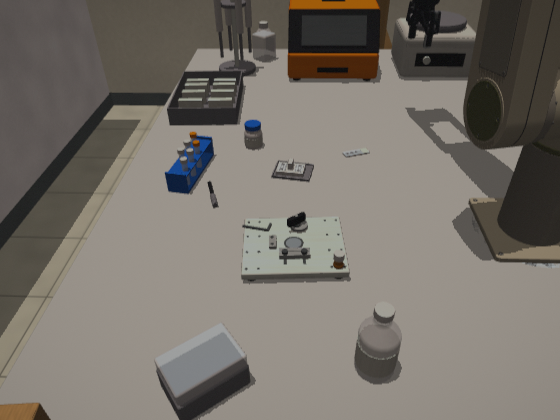

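The top view shows the plate at (228–290, 178–252), with the hex key at (276,187) and the vial at (236,245), so plate x points up in the image. The tray and cassette are at (365,212). In the side view the plate is centred at (294,245), the knob at (298,220) and the tray at (293,170). I'll enlarge both and measure the plate and tray.

```bash
cat > h.py <<'E'
import numpy as np, cv2
from bench import *
P={n:camera_params(n) for n in("top","side")}
def ray(n,uv,z):
    p=P[n];R=np.array(p["R"]);t=np.array(p["t"])
    d=R.T@np.array([(uv[0]-p["cx"])/p["fx"],(uv[1]-p["cy"])/p["fy"],1]);c=-R.T@t
    return c+d*(z-c[2])/d[2]
def proj(n,X):
    p=P[n];c=p["R"]@np.array(X,float)+p["t"]
    return np.array([p["fx"]*c[0]/c[2]+p["cx"],p["fy"]*c[1]/c[2]+p["cy"]])
def crop(im,x,y,w,h,s): return cv2.resize(im[y:y+h,x:x+w],None,fx=s,fy=s,interpolation=cv2.INTER_CUBIC)
def rect(n,im,box,thr,z,lo=True):
    x,y,w,h=box;g=cv2.cvtColor(im,cv2.COLOR_BGR2GRAY);g=crop(g,x,y,w,h,8)
    m=((g>thr) if lo else (g<thr)).astype(np.uint8)*255
    m=cv2.morphologyEx(m,cv2.MORPH_CLOSE,np.ones((25,25)))
    c=max(cv2.findContours(m,0,2)[0],key=cv2.contourArea)[:,0].astype(float)
    uv=(c+.5)/8-.5+[x,y]
    W=np.array([ray(n,q,z)[:2] for q in uv]).astype(np.float32)
    return cv2.minAreaRect(W)
E
python3 - <<'E'
from h import *
t=cv2.imread("pics/top0.png");s=cv2.imread("pics/side0.png")
a=crop(t,222,172,76,86,5.5); b=crop(t,340,185,50,50,7); 
g=lambda i:np.clip(i*1.6,0,255).astype(np.uint8)
c=np.zeros((480,790,3),np.uint8);c[:473,:418]=g(a);c[:350,425:775]=g(b)
cv2.imwrite("pics/c1.png",c)
a=crop(s,236,205,116,80,5);b=crop(s,265,150,56,36,5)
c=np.zeros((590,600,3),np.uint8);c[:400,:580]=a;c[405:585,:280]=b
cv2.imwrite("pics/c2.png",c)
for th in(110,125,140,150): print(th,rect("top",t,(215,165,90,100),th,28))
G=cv2.cvtColor(t,cv2.COLOR_BGR2GRAY);print(G[215,222:300:3],G[212,345:385])
E
```

```text
110 ((541.1268310546875, 92.09545135498047), (302.6329345703125, 273.60748291015625), 0.8139399886131287)
125 ((545.1541748046875, 94.2480697631836), (243.67405700683594, 212.40895080566406), 3.099715232849121)
140 ((443.5890197753906, 3.6935408115386963), (6.760765552520752, 4.522400856018066), 0.7516902685165405)Traceback (most recent call last):
  File "<stdin>", line 10, in <module>
  File "h.py", line 16, in rect
    c=max(cv2.findContours(m,0,2)[0],key=cv2.contourArea)[:,0].astype(float)
      ~~~^^^^^^^^^^^^^^^^^^^^^^^^^^^^^^^^^^^^^^^^^^^^^^^^
ValueError: max() iterable argument is empty
```

View pics/c1.png

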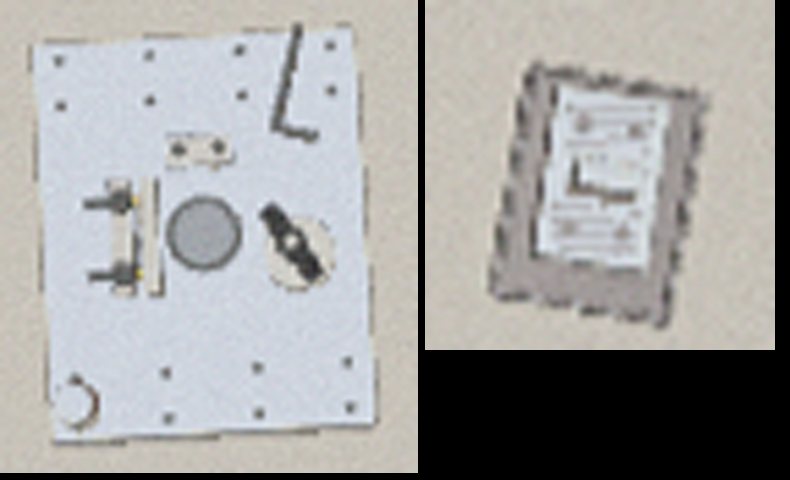

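View pics/c2.png

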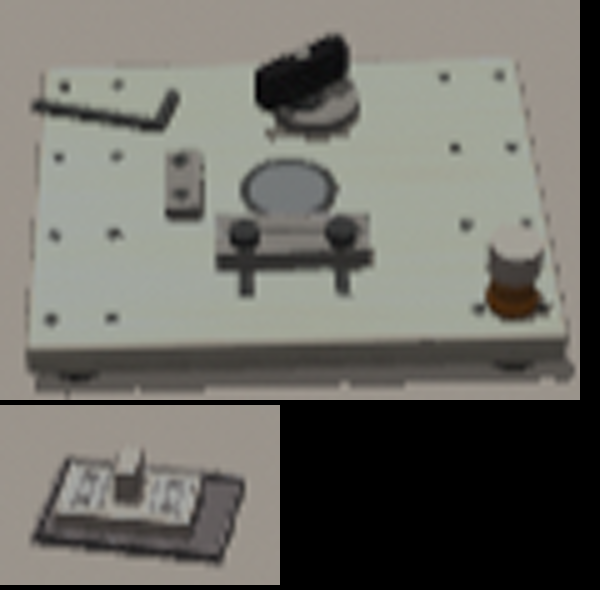

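The crops show the plate edges, window, rail, end stop and knob (bar running upper-left to lower-right, disc lobe toward lower right). The cassette lies in the upper part of the tray with its rib at its centre. I'll segment by colour (plate and cassette are bluish, the bench is beige).

```bash
cat >> h.py <<'E'
def crect(n,im,box,f,z,k=9,area=False):
    """minAreaRect in world of the largest blob where f(bgr float crop x8)"""
    x,y,w,h=box;c8=cv2.GaussianBlur(crop(im,x,y,w,h,8).astype(np.float32),(0,0),3)
    m=f(c8).astype(np.uint8)*255
    m=cv2.morphologyEx(m,cv2.MORPH_CLOSE,np.ones((k,k)))
    c=max(cv2.findContours(m,0,2)[0],key=cv2.contourArea)[:,0].astype(float)
    uv=(c+.5)/8-.5+[x,y]
    return cv2.minAreaRect(np.array([ray(n,q,z)[:2] for q in uv]).astype(np.float32))
E
python3 - <<'E'
from h import *
t=cv2.imread("pics/top0.png").astype(np.float32)
print("bg",t[200:210,315:325].mean((0,1)),"plate",t[238:244,250:280].mean((0,1)),"cass",t[200:204,362:370].mean((0,1)),"tray",t[224:227,360:368].mean((0,1)))
d=lambda c:c[...,0]-c[...,2]
for th in(-4,-1,2,5): print(th,"plate",crect("top",t,(215,165,90,100),lambda c:d(c)>th,28,25))
for th in(-5,0,4,8): print(th,"cass",crect("top",t,(345,190,40,45),lambda c:d(c)>th,15,25))
for th in(105,115,122): print(th,"cassB",crect("top",t,(352,194,24,32),lambda c:c[...,0]>th,15,25))
for th in(85,95,100): print(th,"window",crect("top",t,(250,205,18,20),lambda c:c[...,1]<th,28,5))
for th in(35,45,55): print(th,"bar",crect("top",t,(266,204,18,22),lambda c:c[...,1]<th,65,3))
for th in(35,45,55): print(th,"barside",crect("side",cv2.imread("pics/side0.png"),(282,206,28,26),lambda c:c[...,1]<th,54,3))
E
```

```text
bg [115.84 121.48 124.69] plate [136.42778 130.66112 126.94444] cass [119.90625 117.3125  116.1875 ] tray [94.375    95.75     99.458336]
-4 plate ((540.9116821289062, 94.29875946044922), (222.95347595214844, 181.00184631347656), 4.047384738922119)
-1 plate ((541.0631713867188, 94.43224334716797), (221.08531188964844, 179.6240997314453), 4.024435997009277)
2 plate ((541.1091918945312, 94.3573226928711), (219.97023010253906, 178.3284149169922), 4.003540515899658)
5 plate ((541.0717163085938, 94.40278625488281), (218.4835968017578, 177.17884826660156), 3.924280881881714)
-5 cass ((551.6324462890625, -227.69644165039062), (81.45479583740234, 105.33283233642578), 81.09442901611328)
0 cass ((558.05419921875, -229.44244384765625), (51.157432556152344, 77.741943359375), 82.22195434570312)
4 cass ((558.3253173828125, -229.10189819335938), (48.5904541015625, 74.55516052246094), 82.02403259277344)
8 cass ((574.6678466796875, -213.27906799316406), (18.127302169799805, 49.823875427246094), 65.42871856689453)
105 cassB ((566.8246459960938, -232.3161163330078), (54.28406524658203, 93.8614425659179
[... 534 characters left out ...]
, 41.40528869628906), 45.86272048950195)
35 bar ((523.3700561523438, 33.71713638305664), (5.645013809204102, 2.7481586933135986), 6.533270835876465)
45 bar ((525.7637329101562, 37.61885070800781), (16.374828338623047, 8.859720230102539), 39.908748626708984)
55 bar ((526.1831665039062, 37.699737548828125), (18.732990264892578, 11.080451965332031), 40.62407684326172)
35 barside ((533.6341552734375, 48.43186950683594), (53.80213165283203, 31.040573120117188), 37.11301040649414)
45 barside ((532.9320678710938, 49.2650146484375), (54.822269439697266, 34.28255081176758), 37.2174072265625)
55 barside ((536.0015258789062, 53.85111999511719), (67.64002227783203, 39.55341339111328), 89.31547546386719)
```

Plate centre is (541.2, 94.5), yaw +4.0°. The cassette centre is (558.2, −229.3), yaw about −8°. Next is a helper that turns a target into tool-frame deltas.

```bash
cat > go.py <<'E'
import sys,numpy as np
from bench import sense
from scipy.spatial.transform import Rotation as R
s=sense();x,y,z,yaw=map(float,sys.argv[1:5])
A=R.from_euler("xyz",s["tcp_rot"],degrees=True);B=R.from_euler("xyz",[180,0,yaw],degrees=True)
d=np.array([x,y,z])-s["tool_pos"]
np.set_printoptions(suppress=True,precision=3)
print("t",s["time"],"pos",s["tool_pos"],s["tcp_rot"],"F",s["ft_force"],"M",s["wrist_torque"],"gap",s["finger_gap"])
print("shift now",A.inv().apply(d)," shift after turn",B.inv().apply(d)," rotvec",(A.inv()*B).as_rotvec())
E
python3 go.py 558.2 -229.3 230 82
```

```text
t 0.1 pos [ 185.116 -570.214  230.336] [-179.904   -0.008   17.979] F [-0.216  0.718  0.324] M [ 0.02  -0.044 -0.029] gap 85.58719816328838
shift now [ 460.097 -209.104    0.75 ]  shift after turn [389.519 322.007   0.336]  rotvec [-0.001 -0.001 -1.117]
```

>>> servo_tool(motion=[[40,44,-20,0,0,0,0],[40,44,-20,0,0,0,0],[40,44,-20,0,0,0,0],[40,44,-20,0,0,0,0],[40,44,-20,0,0,0,0],[40,44,-20,0,0,0,0],[40,44,-20,0,0,0,0],[40,44,-20,0,0,0,0],[40,44,-20,0,0,0,0],[40,44,-20,0,0,0,0]], force=40)

```text
time: 1.1
tool_pos: [547.8, -236.3, 225.1]
tcp_rot: [-179.6, 0.2, 17.3]
ft_force: [0.8, -0.9, 0.5]
finger_gap: 40.2
```

>>> servo_tool(motion=[[40,0,0,0,0,0,-0.14],[40,0,0,0,0,0,-0.14],[40,0,0,0,0,0,-0.14],[40,0,0,0,0,0,-0.14],[40,0,0,0,0,0,-0.14],[40,0,0,0,0,0,-0.14],[40,0,0,0,0,0,-0.14],[40,0,0,0,0,0,-0.14]])

```text
time: 1.9
tool_pos: [550.9, -226.6, 219.2]
tcp_rot: [-179.2, -0.6, 84.4]
ft_force: [-0.3, 0.4, 0.7]
finger_gap: 40.2
```

```bash
python3 go.py 558.2 -229.3 70 82
```

```text
t 1.9 pos [ 550.913 -226.646  219.231] [-179.173   -0.625   84.376] F [-0.314  0.372  0.663] M [-0.003  0.01   0.014] gap 40.176621170306845
shift now [ -3.554   9.665 149.077]  shift after turn [ -1.614   7.585 149.231]  rotvec [-0.015 -0.011  0.042]
```

>>> servo_tool(motion=[[40,-1.6,7.6,0,-0.015,-0.011,0.042],[40,0,0,45,0,0,0],[40,0,0,45,0,0,0],[40,0,0,45,0,0,0],[40,0,0,0,0,0,0]])

```text
time: 2.4
tool_pos: [559.0, -229.3, 80.7]
tcp_rot: [179.9, 0.1, 82.3]
ft_force: [-1.7, 0.1, -0.9]
finger_gap: 40.0
```

```bash
python3 go.py 558.2 -229.3 19 82
python3 - <<'E'
from h import *
t=snapshot("top");s=snapshot("side")
c=np.zeros((560,760,3),np.uint8);c[:350,:385]=np.clip(crop(t,335,185,55,50,7)*1.6,0,255);c[:,390:740]=np.clip(crop(s,258,110,70,112,5)*1.3,0,255)
cv2.imwrite("pics/c3.png",c)
E
```

```text
t 2.4 pos [ 558.978 -229.29    80.679] [179.855   0.081  82.304] F [-1.694  0.084 -0.943] M [0.064 0.072 0.017] gap 40.02667719550755
shift now [-0.027 -0.927 61.677]  shift after turn [-0.118 -0.769 61.679]  rotvec [0.003 0.001 0.005]
```

View pics/c3.png

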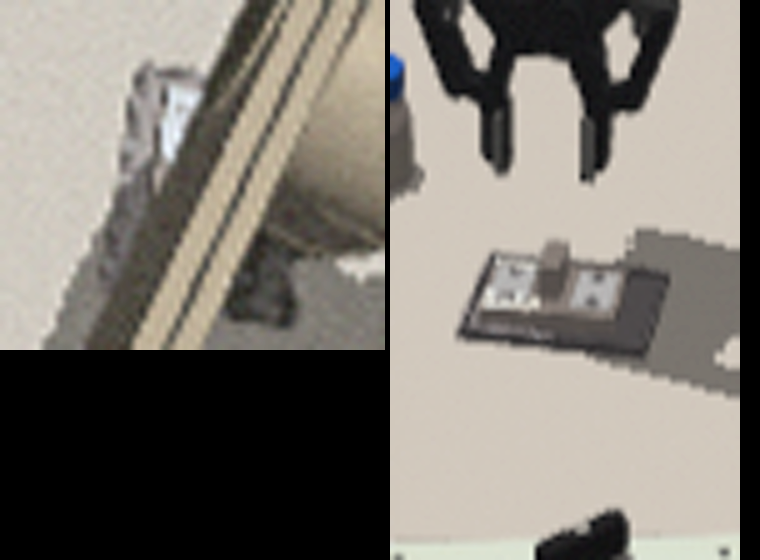

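The fingers straddle the rib, which sits at about (553,265) in the crop; the tray is clear. Descending.

>>> servo_tool(motion=[[40,0,-0.8,30,0.003,0,0.005],[40,0,0,20,0,0,0],[40,0,0,10,0,0,0],[40,0,0,2,0,0,0],[40,0,0,0,0,0,0]])

```text
time: 3.0
tool_pos: [574.3, -237.4, 42.3]
tcp_rot: [178.2, 0.7, 82.0]
ft_force: [0.8, -0.4, 0.3]
finger_gap: 39.9
```

```bash
python3 go.py 558.2 -229.3 18 82
```

```text
t 3.0 pos [ 574.29  -237.446   42.345] [178.164   0.726  81.999] F [ 0.799 -0.368  0.265] M [ 0.01   0.035 -0.011] gap 39.91983132417515
shift now [  6.135 -17.836  23.71 ]  shift after turn [  5.827 -17.067  24.345]  rotvec [0.032 0.013 0.   ]
```

The tool drifted about 17 mm sideways during the descent, with no contact force. I'm correcting at this height first.

>>> servo_tool(motion=[[40,6.1,-17.8,0,0.032,0.013,0],[40,0,0,0,0,0,0]])

```text
time: 3.2
tool_pos: [559.6, -230.0, 45.9]
tcp_rot: [179.7, 0.1, 82.0]
ft_force: [0.9, -0.1, 0.1]
finger_gap: 39.8
```

```bash
python3 go.py 558.2 -229.3 18 82
```

```text
t 3.2 pos [ 559.631 -229.963   45.927] [179.74    0.07   82.019] F [ 0.859 -0.09   0.07 ] M [ 0.001  0.    -0.028] gap 39.78903962540838
shift now [ 0.492 -1.635 27.92 ]  shift after turn [ 0.457 -1.509 27.927]  rotvec [0.005 0.001 0.   ]
```

>>> servo_tool(motion=[[40,0.4,-1.5,10,0.005,0,0],[40,0,0,10,0,0,0]])

```text
time: 3.4
tool_pos: [561.9, -231.3, 29.4]
tcp_rot: [179.5, 0.3, 82.0]
ft_force: [0.1, 0.0, -0.5]
finger_gap: 40.4
```

```bash
python3 go.py 558.2 -229.3 18 82
```

```text
t 3.4 pos [ 561.887 -231.321   29.394] [179.547   0.25   82.011] F [ 0.052  0.009 -0.545] M [-0.01   0.055  0.046] gap 40.35242062979486
shift now [ 1.539 -4.022 11.356]  shift after turn [ 1.488 -3.933 11.394]  rotvec [0.008 0.004 0.   ]
```

>>> servo_tool(motion=[[40,1.6,-4.0,6,0.008,0.004,0],[40,0,-1,5,0.002,0,0],[40,0,0,0,0,0,0]])

```text
time: 3.7
tool_pos: [555.9, -228.4, 14.8]
tcp_rot: [-179.7, -0.0, 82.0]
ft_force: [0.9, 0.9, 0.7]
finger_gap: 40.0
```

```bash
python3 go.py 558.2 -229.3 18 82
```

```text
t 3.7 pos [ 555.904 -228.372   14.795] [-179.69    -0.047   82.013] F [0.943 0.924 0.723] M [-0.055 -0.047  0.012] gap 39.95214117692384
shift now [-0.597  2.385 -3.218]  shift after turn [-0.599  2.403 -3.205]  rotvec [-0.005 -0.001  0.   ]
```

>>> servo_tool(motion=[[40,-0.6,2.4,-3.2,-0.005,0,0],[40,0,0,0,0,0,0]])

```text
time: 3.9
tool_pos: [558.1, -229.3, 17.6]
tcp_rot: [-179.9, -0.1, 82.0]
ft_force: [1.0, -0.1, 0.3]
finger_gap: 39.6
```

```bash
python3 go.py 558.2 -229.3 18 82
```

```text
t 3.9 pos [ 558.133 -229.254   17.624] [-179.949   -0.065   82.014] F [ 1.017 -0.135  0.345] M [ 0.012 -0.052  0.029] gap 39.60084247511744
shift now [-0.036  0.073 -0.376]  shift after turn [-0.036  0.073 -0.376]  rotvec [-0.001 -0.001  0.   ]
```

Well settled. Closing.

>>> servo_tool(motion=[[8,0,0,0,0,0,0],[8,0,0,0,0,0,0],[8,0,0,0,0,0,0],[8,0,0,0,0,0,0],[8,0,0,0,0,0,0],[8,0,0,0,0,0,0]], force=40)

```text
time: 4.5
tool_pos: [558.8, -229.6, 18.6]
tcp_rot: [180.0, -0.0, 82.0]
ft_force: [0.9, -0.1, -1.4]
finger_gap: 11.1
```

```bash
python3 go.py 558.2 -229.3 18 82
```

```text
t 4.5 pos [ 558.76  -229.606   18.616] [179.963  -0.033  82.013] F [ 0.854 -0.088 -1.435] M [-0.013  0.003  0.074] gap 11.149711017740199
shift now [ 0.225 -0.598  0.616]  shift after turn [ 0.225 -0.597  0.616]  rotvec [ 0.001 -0.001  0.   ]
```

>>> servo_tool(motion=[[8,0,0,-6,0,0,0],[8,0,0,-10,0,0,0],[8,0,0,-20,0,0,0],[8,0,0,-20,0,0,0],[8,0,0,-20,0,0,0],[8,0,0,-20,0,0,0],[8,0,0,-15,0,0,0],[8,0,0,0,0,0,0]])

```text
time: 5.3
tool_pos: [558.6, -229.6, 138.3]
tcp_rot: [179.9, -0.0, 82.0]
ft_force: [0.4, -0.3, 0.3]
finger_gap: 11.1
```

```bash
python3 - <<'E'
from h import *
s=snapshot("side");cv2.imwrite("pics/c4.png",crop(s,240,90,100,100,5))
E
python3 go.py 533 93 120 94
```

```text
t 5.35 pos [ 558.197 -229.395  137.033] [179.981  -0.039  82.017] F [-0.418  0.035 -0.062] M [0.041 0.014 0.021] gap 11.334985622240186
shift now [315.76  -69.73   17.223]  shift after turn [323.367  -2.647  17.033]  rotvec [ 0.    -0.001 -0.209]
```

View pics/c4.png

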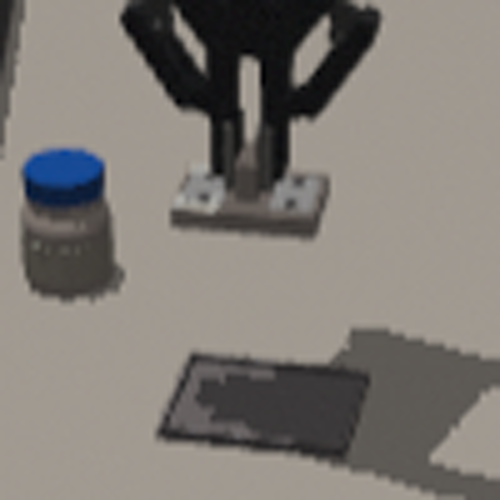

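Cassette held level and centred on the rib, tray empty. Carrying it to above the plate.

>>> servo_tool(motion=[[8,15,-3,0,0,0,0],[8,30,-6.5,0,0,0,-0.03],[8,35,-7,0,0,0,-0.03],[8,35,-6,0,0,0,-0.03],[8,35,-5,0,0,0,-0.03],[8,35,-4,0,0,0,-0.03],[8,35,-3,0,0,0,-0.03],[8,35,-2,0,0,0,-0.03],[8,30,-1,0,0,0,0],[8,15,0,0,0,0,0]])

```text
time: 6.35
tool_pos: [518.0, 89.1, 123.5]
tcp_rot: [-178.9, -0.4, 94.3]
ft_force: [0.8, -0.9, -0.4]
finger_gap: 11.1
```

```bash
python3 go.py 533.9 91 100 94
```

```text
t 6.35 pos [518.005  89.125 123.465] [-178.852   -0.425   94.333] F [ 0.8   -0.869 -0.355] M [-0.02  -0.06   0.018] gap 11.093095602180886
shift now [ 0.494 16.458 23.144]  shift after turn [ 0.761 15.987 23.465]  rotvec [-0.02  -0.007  0.006]
```

>>> servo_tool(motion=[[8,0.5,10,0,-0.02,-0.007,0.006],[8,0,6.5,0,0,0,0],[8,0,0,12,0,0,0],[8,0,0,8,0,0,0],[8,0,0,0,0,0,0]])

```text
time: 6.85
tool_pos: [531.9, 92.6, 97.2]
tcp_rot: [-179.7, -0.0, 94.1]
ft_force: [-0.7, -0.7, 0.1]
finger_gap: 11.0
```

```bash
python3 go.py 533.9 91 70 94;python3 - <<'E'
from h import *
s=snapshot("side");cv2.imwrite("pics/c5.png",crop(s,236,155,116,125,5))
E
```

```text
t 6.85 pos [531.888  92.56   97.154] [-179.682   -0.      94.128] F [-0.679 -0.674  0.068] M [ 0.024 -0.005  0.056] gap 11.028003892941618
shift now [-1.7    2.045 27.143]  shift after turn [-1.696  1.898 27.154]  rotvec [-0.006  0.     0.002]
```

View pics/c5.png

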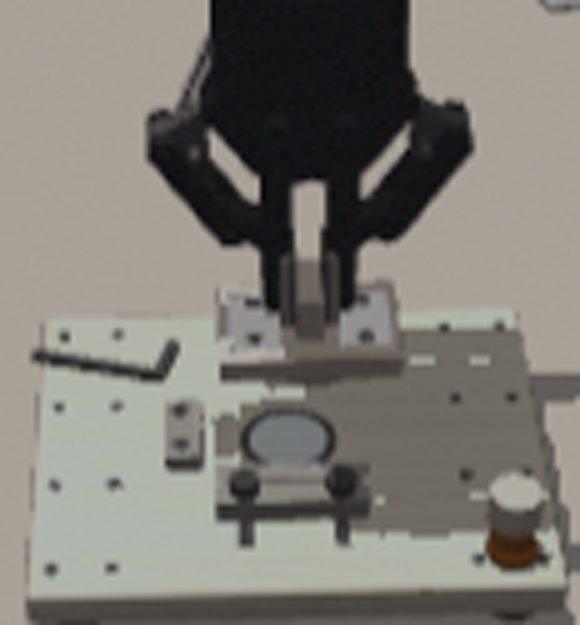

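Cassette is parallel to the rail, above the gap, end clear of the stop. Descending stepwise.

>>> servo_tool(motion=[[8,-1.7,2,10,-0.006,0,0],[8,0,0,10,0,0,0],[8,0,0,10,0,0,0],[8,0,0,0,0,0,0]])

```text
time: 7.3
tool_pos: [534.2, 89.3, 64.7]
tcp_rot: [180.0, 0.0, 94.0]
ft_force: [-0.9, 0.0, -1.6]
finger_gap: 10.7
```

```bash
python3 go.py 533.9 91 58 94
```

```text
t 7.3 pos [534.182  89.338  64.745] [179.95    0.007  93.988] F [-0.922  0.002 -1.55 ] M [ 0.041  0.042 -0.015] gap 10.678798254544391
shift now [ 1.679 -0.171  6.745]  shift after turn [ 1.678 -0.165  6.745]  rotvec [ 0.001  0.    -0.   ]
```

>>> servo_tool(motion=[[8,1.7,0,4,0,0,0],[8,0,0,3,0,0,0],[8,0,0,0,0,0,0]])

```text
time: 7.6
tool_pos: [534.0, 91.2, 57.0]
tcp_rot: [180.0, 0.0, 94.0]
ft_force: [-0.2, -0.5, -1.3]
finger_gap: 11.2
```

```bash
python3 go.py 533.9 91 44 94
```

```text
t 7.6 pos [533.997  91.213  57.013] [179.969   0.005  93.988] F [-0.173 -0.51  -1.297] M [ 0.023 -0.01   0.004] gap 11.182553884063221
shift now [-0.204 -0.118 13.013]  shift after turn [-0.206 -0.111 13.013]  rotvec [ 0.001  0.    -0.   ]
```

>>> servo_tool(motion=[[8,-0.2,0,3,0,0,0],[8,0,0,3,0,0,0],[8,0,0,3,0,0,0],[8,0,0,0,0,0,0]])

```text
time: 8.0
tool_pos: [534.7, 91.3, 48.1]
tcp_rot: [179.9, 0.0, 94.0]
ft_force: [0.6, 0.9, -0.1]
finger_gap: 11.2
```

```bash
python3 go.py 533.9 91 44 94
```

```text
t 8.0 pos [534.68   91.279  48.105] [179.879   0.006  94.013] F [ 0.627  0.852 -0.115] M [-0.044  0.066  0.036] gap 11.2039359066228
shift now [-0.224 -0.806  4.103]  shift after turn [-0.224 -0.798  4.105]  rotvec [0.002 0.    0.   ]
```

>>> servo_tool(motion=[[8,-0.2,-0.8,1.5,0,0,0],[8,0,0,1.5,0,0,0],[8,0,0,1,0,0,0]])

```text
time: 8.3
tool_pos: [534.1, 91.0, 44.1]
tcp_rot: [179.8, 0.0, 94.0]
ft_force: [0.3, -0.1, -0.5]
finger_gap: 10.6
```

>>> servo_tool(motion=[[8,0,0,0.7,0,0,0],[8,0,0,0,0,0,0]])

```text
time: 8.5
tool_pos: [534.2, 91.0, 43.5]
tcp_rot: [179.8, 0.0, 94.0]
ft_force: [-0.6, -0.2, 0.6]
finger_gap: 11.4
```

```bash
python3 go.py 533.9 91 44 94
```

```text
t 8.5 pos [534.186  90.984  43.47 ] [179.84    0.006  94.009] F [-0.571 -0.238  0.551] M [-0.025  0.068  0.059] gap 11.392366859954874
shift now [ 0.036 -0.282 -0.531]  shift after turn [ 0.036 -0.284 -0.53 ]  rotvec [0.003 0.    0.   ]
```

>>> servo_tool(motion=[[8,0,0,0.5,0,0,0],[8,0,0,0,0,0,0]])

```text
time: 8.7
tool_pos: [534.4, 91.0, 43.6]
tcp_rot: [179.8, 0.0, 94.0]
ft_force: [-0.1, 0.3, -1.0]
finger_gap: 10.7
```

>>> servo_tool(motion=[[8,0,0,0.5,0,0,0],[8,0,0,0,0,0,0]])

```text
time: 8.9
tool_pos: [534.6, 91.0, 43.5]
tcp_rot: [179.8, 0.0, 94.0]
ft_force: [-0.7, 0.7, -0.6]
finger_gap: 10.7
```

>>> servo_tool(motion=[[8,0,0,1.5,0,0,0],[8,0,0,1.5,0,0,0]])

```text
time: 9.1
tool_pos: [534.8, 91.0, 43.4]
tcp_rot: [179.8, 0.0, 94.0]
ft_force: [-11.1, -2.1, 18.4]
finger_gap: 10.7
```

```bash
python3 go.py 541.2 90.5 44 94
```

```text
t 9.1 pos [534.8    91.018  43.353] [179.827   0.016  94.02 ] F [-11.13   -2.057  18.432] M [-0.205  1.917 -0.009] gap 10.69469434638468
shift now [-0.965  6.35  -0.627]  shift after turn [-0.963  6.349 -0.647]  rotvec [0.003 0.    0.   ]
```

>>> servo_tool(motion=[[8,0,0,-0.2,0,0,0],[8,0,1.5,0,0,0,0],[8,0,1.5,0,0,0,0],[8,0,0,0,0,0,0]])

```text
time: 9.5
tool_pos: [538.3, 91.3, 43.5]
tcp_rot: [179.8, 0.0, 94.0]
ft_force: [-0.3, -0.3, 1.2]
finger_gap: 11.1
```

```bash
python3 go.py 541.7 91.5 43.5 94
```

```text
t 9.5 pos [538.34   91.272  43.474] [179.775   0.017  94.021] F [-0.349 -0.254  1.221] M [-0.044 -0.015  0.   ] gap 11.061819540916183
shift now [-0.008  3.368 -0.013]  shift after turn [-0.007  3.368 -0.026]  rotvec [0.004 0.    0.   ]
```

>>> servo_tool(motion=[[8,0,0.8,0,0,0,0],[8,0,0.8,0,0,0,0]])

```text
time: 9.7
tool_pos: [539.7, 91.4, 43.4]
tcp_rot: [179.8, 0.0, 94.0]
ft_force: [-2.4, 0.2, 3.0]
finger_gap: 11.2
```

>>> servo_tool(motion=[[8,0,0.8,0,0,0,0],[8,0,0.6,0,0,0,0]])

```text
time: 9.9
tool_pos: [540.4, 91.4, 43.4]
tcp_rot: [180.0, 0.0, 94.0]
ft_force: [-7.0, -0.8, 9.0]
finger_gap: 10.9
```

>>> servo_tool(motion=[[8,0,0.8,0,0,0,0],[8,0,0.6,0,0,0,0]])

```text
time: 10.1
tool_pos: [540.3, 91.5, 43.4]
tcp_rot: [-179.8, 0.0, 94.0]
ft_force: [-4.9, -0.6, 6.0]
finger_gap: 10.6
```

>>> servo_tool(motion=[[8,0,0,-0.3,0,0,0],[8,0,0,-0.2,0,0,0]])

```text
time: 10.3
tool_pos: [540.3, 91.5, 43.6]
tcp_rot: [-179.8, 0.0, 94.0]
ft_force: [-0.1, 0.2, -0.5]
finger_gap: 10.8
```

>>> servo_tool(motion=[[8,0,0.8,0,0,0,0],[8,0,0.8,0,0,0,0]])

```text
time: 10.5
tool_pos: [540.4, 91.4, 43.5]
tcp_rot: [-179.6, 0.0, 94.0]
ft_force: [-8.5, -1.5, 8.1]
finger_gap: 10.8
```

>>> servo_tool(motion=[[8,0,1.0,0,0,0,0]])

```text
time: 10.6
tool_pos: [540.4, 91.4, 43.5]
tcp_rot: [-179.5, 0.0, 94.0]
ft_force: [-8.7, -2.1, 8.5]
finger_gap: 11.0
```

Home against the end stop (stops advancing, ~8 N). Now nudging it to the rail.

>>> servo_tool(motion=[[8,0,0,-0.2,-0.006,0,0],[8,0.8,0,0,0,0,0],[8,0.8,0,0,0,0,0]])

```text
time: 10.9
tool_pos: [540.3, 92.7, 43.5]
tcp_rot: [-179.9, 0.1, 94.0]
ft_force: [-1.9, -3.1, 2.3]
finger_gap: 11.2
```

>>> servo_tool(motion=[[8,0.8,0,0,0,0,0],[8,0.8,0,0,0,0,0]])

```text
time: 11.1
tool_pos: [540.2, 93.9, 43.5]
tcp_rot: [-179.8, 0.1, 94.0]
ft_force: [-2.8, -4.5, 2.6]
finger_gap: 10.7
```

>>> servo_tool(motion=[[8,0.8,0,0,0,0,0],[8,0.8,0,0,0,0,0]])

```text
time: 11.3
tool_pos: [540.2, 94.0, 43.6]
tcp_rot: [-179.8, 0.3, 94.0]
ft_force: [-2.0, -6.2, 2.4]
finger_gap: 11.1
```

>>> servo_tool(motion=[[8,0,0.7,0,0,0,0],[8,0,0,-0.1,0,0,0],[30,0,0,0,0,0,0],[30,0,0,0,0,0,0],[30,0,0,0,0,0,0],[30,0,0,0,0,0,0]])

```text
time: 11.9
tool_pos: [541.2, 94.9, 43.8]
tcp_rot: [-179.9, 0.2, 94.0]
ft_force: [0.4, 0.3, 0.0]
finger_gap: 30.0
```

>>> servo_tool(motion=[[30,0,0,-8,0,0,0],[30,0,0,-15,0,0,0],[30,0,0,-25,0,0,0],[30,0,0,-25,0,0,0],[30,0,0,0,0,0,0]])

```text
time: 12.4
tool_pos: [541.5, 95.4, 123.1]
tcp_rot: [-179.9, 0.2, 94.0]
ft_force: [0.9, 0.8, 0.7]
finger_gap: 30.0
```

```bash
python3 go.py 540 45 140 211
```

```text
t 12.4 pos [541.54   95.418 123.06 ] [-179.908    0.197   94.036] F [0.921 0.817 0.692] M [ 0.046  0.018 -0.006] gap 29.982850317922267
shift now [-50.243  -5.112 -16.759]  shift after turn [ 27.287 -42.424 -16.94 ]  rotvec [-0.005  0.001 -2.041]
```

Run:
```python
from h import *
t=cv2.imread("pics/top0.png")
x,y,w,h=266,204,18,22
g=cv2.GaussianBlur(crop(t,x,y,w,h,8).astype(np.float32),(0,0),3).mean(2)
for th in(60,75,90):
    v,u=np.nonzero(g<th); W=np.array([ray("top",((a+.5)/8-.5+x,(b+.5)/8-.5+y),65)[:2] for a,b in zip(u,v)])
    m,e,_=cv2.PCACompute2(W.astype(np.float32),None); print(th,len(W),m,np.degrees(np.arctan2(e[0,1],e[0,0])),np.ptp(W@e[0]),np.ptp(W@e[1]), cv2.minAreaRect(W.astype(np.float32)))
print("pivot px@65",proj("top",(536.6,45.9,65)))
```

```text
60 2490 [[535.2457    45.134125]] 37.042763 44.35558794180764 12.969497158154468 ((535.7449340820312, 45.618751525878906), (44.14813232421875, 12.881529808044434), 42.283817291259766)
75 3472 [[535.43787   45.216682]] 36.77875 46.207452778572076 15.543070802999353 ((535.7035522460938, 45.473514556884766), (45.740726470947266, 15.410018920898438), 44.65924072265625)
90 4235 [[535.4352   45.20773]] 36.581085 47.87600912241999 17.16852882785372 ((535.6047973632812, 45.36145782470703), (47.07127380371094, 16.96739387512207), 45.000755310058594)
pivot px@65 [274.40512795 215.4405526 ]
```

>>> servo_tool(motion=[[50,-25,0,-10,0,0,0],[50,-25,0,-10,0,0,0],[50,0,0,0,0,0,-0.145],[50,0,0,0,0,0,-0.145],[50,0,0,0,0,0,-0.145],[50,0,0,0,0,0,-0.145],[50,0,0,0,0,0,-0.145],[50,0,0,0,0,0,-0.145],[50,0,0,0,0,0,-0.145],[50,0,0,0,0,0,-0.145]])

```text
time: 13.4
tool_pos: [546.8, 43.6, 151.8]
tcp_rot: [-179.9, 0.5, 162.7]
ft_force: [0.5, -0.7, -0.4]
finger_gap: 50.2
```

>>> servo_tool(motion=[[50,0,0,0,0,0,-0.145],[50,0,0,0,0,0,-0.145],[50,0,0,0,0,0,-0.145],[50,0,0,0,0,0,-0.145],[50,0,0,0,0,0,-0.145],[50,0,0,0,0,0,-0.145],[50,0,0,0,0,0,0]])

```text
time: 14.1
tool_pos: [546.7, 43.7, 155.0]
tcp_rot: [-179.5, 0.3, -145.5]
ft_force: [0.5, -0.0, 0.1]
finger_gap: 50.0
```

```bash
python3 go.py 536.1 45.6 80 217
```

```text
t 14.1 pos [546.662  43.65  154.998] [-179.537    0.341 -145.547] F [ 0.511 -0.031  0.067] M [-0.042 -0.033 -0.047] gap 49.987033994737835
shift now [ 8.052  8.188 74.888]  shift after turn [ 7.262  7.913 74.998]  rotvec [-0.008  0.006 -0.044]
```

>>> servo_tool(motion=[[30,8,8.2,0,-0.008,0.006,-0.044],[30,0,0,25,0,0,0],[30,0,0,25,0,0,0],[30,0,0,15,0,0,0],[30,0,0,0,0,0,0]])

```text
time: 14.6
tool_pos: [536.6, 46.0, 90.9]
tcp_rot: [-179.9, 0.2, -144.1]
ft_force: [0.3, -1.2, -0.2]
finger_gap: 29.9
```

```bash
python3 go.py 536.1 45.6 60 217;python3 - <<'E'
from h import *
s=snapshot("side");cv2.imwrite("pics/c6.png",crop(s,236,155,116,125,5))
E
```

```text
t 14.6 pos [536.569  45.982  90.921] [-179.852    0.19  -144.14 ] F [ 0.255 -1.172 -0.24 ] M [ 0.061 -0.006 -0.024] gap 29.872835490616843
shift now [ 0.706  0.046 30.918]  shift after turn [ 0.605 -0.022 30.921]  rotvec [-0.003  0.003 -0.02 ]
```

View pics/c6.png

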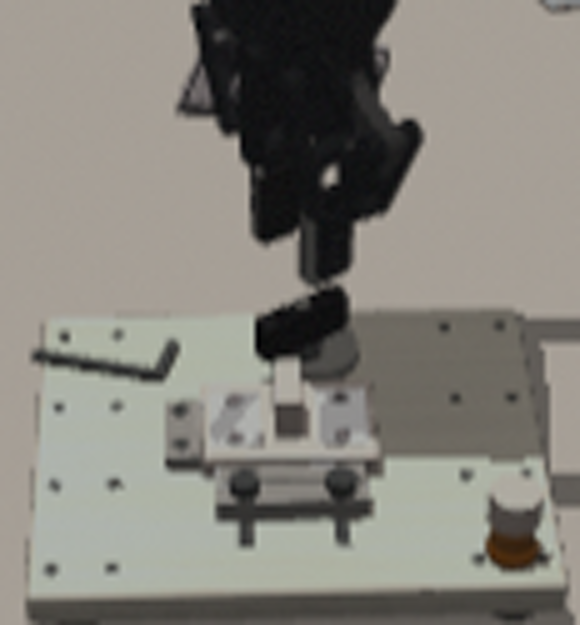

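The cassette lies flat against the end stop (205,430) and rail, and the fingers are above the bar at (300,320). Lowering over the bar.

>>> servo_tool(motion=[[30,0.7,0,10,-0.003,0.003,-0.02],[30,0,0,10,0,0,0],[30,0,0,5,0,0,0],[30,0,0,0,0,0,0]])

```text
time: 15.05
tool_pos: [539.0, 45.5, 68.3]
tcp_rot: [-179.8, 0.3, -143.0]
ft_force: [0.1, -0.6, 1.1]
finger_gap: 30.4
```

```bash
python3 go.py 536.1 45.6 42.5 217
```

```text
t 15.05 pos [539.023  45.486  68.281] [-179.831    0.27  -143.008] F [ 0.08  -0.586  1.079] M [-0.002  0.033 -0.061] gap 30.428565396548127
shift now [ 2.387  1.926 25.764]  shift after turn [ 2.266  1.85  25.781]  rotvec [-0.003  0.005 -0.   ]
```

>>> servo_tool(motion=[[30,2.4,1.9,5,-0.003,0.005,0],[30,0.5,0.4,6,0,0,0],[30,0.5,0.4,6,0,0,0],[30,0,0,0,0,0,0]])

```text
time: 15.45
tool_pos: [534.7, 45.6, 50.4]
tcp_rot: [-180.0, -0.0, -143.0]
ft_force: [0.8, 0.2, -0.1]
finger_gap: 30.0
```

```bash
python3 go.py 536.1 45.6 42.5 217
```

```text
t 15.45 pos [534.713  45.602  50.37 ] [-179.99    -0.006 -143.027] F [ 0.764  0.208 -0.112] M [-0.043 -0.007  0.022] gap 29.953815930495036
shift now [-1.108 -0.835  7.87 ]  shift after turn [-1.107 -0.836  7.87 ]  rotvec [-0. -0. -0.]
```

>>> servo_tool(motion=[[30,-1,-0.8,4,0,0,0],[30,0,0,3.5,0,0,0],[30,0,0,0,0,0,0]])

```text
time: 15.75
tool_pos: [536.2, 45.6, 42.3]
tcp_rot: [-180.0, 0.0, -143.0]
ft_force: [-0.1, 0.3, 0.0]
finger_gap: 30.0
```

```bash
python3 go.py 536.1 45.6 42.5 217
```

```text
t 15.75 pos [536.2    45.567  42.256] [-179.983    0.002 -143.029] F [-0.144  0.311  0.036] M [-0.018  0.026  0.01 ] gap 30.00452021095571
shift now [ 0.06   0.086 -0.244]  shift after turn [ 0.06   0.086 -0.244]  rotvec [-0.     0.    -0.001]
```

>>> servo_tool(motion=[[7,0,0,0,0,0,0],[7,0,0,0,0,0,0],[7,0,0,0,0,0,0],[7,0,0,0,0,0,0],[7,0,0,0,0,0,0]], force=60)

```text
time: 16.25
tool_pos: [536.1, 45.9, 43.0]
tcp_rot: [180.0, -0.0, -143.0]
ft_force: [0.3, 0.8, -0.9]
finger_gap: 9.9
```

```bash
python3 go.py 536.1 45.6 42.5 217
```

```text
t 16.25 pos [536.107  45.926  42.97 ] [ 179.994   -0.005 -143.001] F [ 0.254  0.811 -0.889] M [-0.217 -0.093  0.036] gap 9.862302704052235
shift now [ 0.201 -0.256  0.47 ]  shift after turn [ 0.201 -0.256  0.47 ]  rotvec [ 0. -0. -0.]
```

>>> servo_tool(motion=[[7,0,0,0,0,0,0.1],[7,0,0,0,0,0,0.1],[7,0,0,0,0,0,0.1],[7,0,0,0,0,0,0]])

```text
time: 16.65
tool_pos: [536.2, 45.7, 43.0]
tcp_rot: [-180.0, -0.0, -160.8]
ft_force: [-0.6, 1.8, -1.3]
finger_gap: 10.0
```

```bash
python3 go.py 536.1 45.9 43 199.5
```

```text
t 16.65 pos [536.162  45.744  42.983] [-179.974   -0.008 -160.762] F [-0.568  1.805 -1.254] M [-0.207 -0.037 -0.095] gap 10.048099822326428
shift now [ 0.007  0.168 -0.018]  shift after turn [ 0.007  0.168 -0.017]  rotvec [-0.    -0.    -0.005]
```

>>> servo_tool(motion=[[7,0,0,0,0,0,0.08],[7,0,0,0,0,0,0.08],[7,0,0,0,0,0,0.08],[7,0,0,0,0,0,0.08],[7,0,0,0,0,0,0.05]])

```text
time: 17.15
tool_pos: [536.1, 45.5, 43.0]
tcp_rot: [-179.9, -0.0, 178.2]
ft_force: [0.1, 1.2, 0.4]
finger_gap: 9.7
```

```bash
python3 go.py 536.1 45.9 43 180
```

```text
t 17.15 pos [536.089  45.543  42.972] [-179.941   -0.011  178.237] F [0.119 1.183 0.423] M [-0.236  0.023  0.078] gap 9.72404991268179
shift now [-0.     0.357 -0.028]  shift after turn [-0.011  0.357 -0.028]  rotvec [-0.001 -0.    -0.031]
```

>>> servo_tool(motion=[[7,0,0.3,0,0,0,0.05],[7,0,0,0,0,0,0.05]])

```text
time: 17.35
tool_pos: [536.1, 45.5, 43.0]
tcp_rot: [-179.9, -0.0, 172.7]
ft_force: [-0.6, 0.7, -0.6]
finger_gap: 9.6
```

```bash
python3 go.py 536.1 45.9 43 172
```

```text
t 17.35 pos [536.079  45.465  42.989] [-179.901   -0.01   172.657] F [-0.61   0.694 -0.555] M [-0.136  0.052  0.109] gap 9.567624370117242
shift now [ 0.035  0.434 -0.012]  shift after turn [ 0.04   0.433 -0.011]  rotvec [-0.002 -0.     0.011]
```

>>> servo_tool(motion=[[7,0,0,0,0,0,0.05]])

```text
time: 17.45
tool_pos: [536.1, 45.5, 43.0]
tcp_rot: [-179.9, -0.0, 169.9]
ft_force: [-1.4, 0.7, -0.0]
finger_gap: 9.8
```

```bash
python3 go.py 536.1 45.9 43 172
```

```text
t 17.45 pos [536.053  45.453  42.976] [-179.898   -0.009  169.873] F [-1.403  0.683 -0.04 ] M [-0.193  0.153  0.067] gap 9.75605692439664
shift now [ 0.033  0.449 -0.025]  shift after turn [ 0.016  0.45  -0.024]  rotvec [-0.002 -0.    -0.037]
```

>>> servo_tool(motion=[[7,0,0,0,0,0,0.04]])

```text
time: 17.55
tool_pos: [536.0, 45.4, 43.0]
tcp_rot: [-179.9, -0.0, 167.7]
ft_force: [0.1, 0.3, -1.2]
finger_gap: 9.6
```

```bash
python3 go.py 536.1 45.9 43 172|head -1
```

```text
t 17.55 pos [536.028  45.445  42.957] [-179.894   -0.009  167.663] F [ 0.135  0.335 -1.211] M [-0.227  0.054  0.1  ] gap 9.648848879736585
```

>>> servo_tool(motion=[[7,0,0,0,0,0,0.04]])

```text
time: 17.65
tool_pos: [536.0, 45.4, 43.0]
tcp_rot: [-179.9, -0.0, 165.5]
ft_force: [-0.4, 0.6, -0.7]
finger_gap: 9.7
```

```bash
python3 go.py 536.1 45.9 43 172|head -1
```

```text
t 17.65 pos [536.032  45.425  42.975] [-179.889   -0.006  165.475] F [-0.442  0.643 -0.669] M [-0.28  -0.027  0.081] gap 9.65572417985901
```

>>> servo_tool(motion=[[7,0,0,0,0,0,0.03]])

```text
time: 17.75
tool_pos: [536.0, 45.4, 43.0]
tcp_rot: [-179.9, -0.0, 163.8]
ft_force: [0.4, 0.8, -1.2]
finger_gap: 9.4
```

```bash
python3 go.py 536.1 45.9 43 172|head -1
```

```text
t 17.75 pos [536.009  45.387  42.98 ] [-179.884   -0.007  163.821] F [ 0.374  0.801 -1.155] M [-0.214  0.086  0.073] gap 9.402298196070719
```

>>> servo_tool(motion=[[7,0,0,0,0,0,0.03]])

```text
time: 17.85
tool_pos: [536.0, 45.4, 43.0]
tcp_rot: [-179.9, -0.0, 162.1]
ft_force: [0.8, 0.8, -0.5]
finger_gap: 9.7
```

```bash
python3 go.py 536.1 45.9 43 172|head -1
```

```text
t 17.85 pos [535.986  45.367  42.97 ] [-179.877   -0.005  162.117] F [ 0.756  0.827 -0.479] M [-0.328  0.046  0.139] gap 9.675587307713043
```

>>> servo_tool(motion=[[7,0,0,0,0,0,0.03]])

```text
time: 17.95
tool_pos: [536.0, 45.3, 43.0]
tcp_rot: [-179.9, -0.0, 160.4]
ft_force: [0.2, 0.5, -0.1]
finger_gap: 9.8
```

```bash
python3 go.py 536.1 45.9 43 172|head -1
```

```text
t 17.95 pos [535.971  45.316  42.988] [-179.872   -0.002  160.354] F [ 0.176  0.476 -0.08 ] M [-0.273  0.119  0.226] gap 9.84681878439234
```

>>> servo_tool(motion=[[7,0,0,0,0,0,0.03]])

```text
time: 18.05
tool_pos: [535.9, 45.3, 43.0]
tcp_rot: [-179.9, -0.0, 158.6]
ft_force: [-0.7, -0.3, -0.2]
finger_gap: 10.1
```

```bash
python3 go.py 536.1 45.9 43 172|head -1
```

```text
t 18.05 pos [535.941  45.27   42.951] [-179.863   -0.003  158.572] F [-0.708 -0.266 -0.243] M [-0.255  0.17   0.289] gap 10.08099408718956
```

>>> servo_tool(motion=[[7,0,0,0,0,0,0.03]])

```text
time: 18.15
tool_pos: [535.9, 45.2, 43.0]
tcp_rot: [-179.9, 0.0, 156.8]
ft_force: [-0.7, 1.1, 0.3]
finger_gap: 10.2
```

```bash
python3 go.py 536.1 45.9 43 172|head -1
```

```text
t 18.15 pos [535.914  45.241  42.957] [-179.855    0.001  156.791] F [-0.659  1.142  0.267] M [-0.211  0.133  0.35 ] gap 10.172645649027977
```

>>> servo_tool(motion=[[7,0,0,0,0,0,0.02]])

```text
time: 18.25
tool_pos: [535.9, 45.2, 43.0]
tcp_rot: [-179.8, 0.0, 155.6]
ft_force: [-0.6, -1.4, 0.3]
finger_gap: 9.7
```

```bash
python3 go.py 536.1 45.9 43 172|head -1
```

```text
t 18.25 pos [535.914  45.219  42.986] [-179.849    0.007  155.588] F [-0.57  -1.436  0.27 ] M [-0.19   0.224  0.417] gap 9.666775788630186
```

>>> servo_tool(motion=[[7,0,0,0,0,0,0.008],[7,0,0,0,0,0,0]])

```text
time: 18.45
tool_pos: [535.9, 45.2, 43.0]
tcp_rot: [-179.8, 0.0, 155.1]
ft_force: [-1.0, 0.3, -0.5]
finger_gap: 9.5
```

```bash
python3 go.py 536.1 45.9 43 172|head -1
```

```text
t 18.45 pos [535.893  45.189  42.955] [-179.843    0.008  155.103] F [-1.034  0.341 -0.514] M [-0.201  0.184  0.298] gap 9.522928573150914
```

>>> servo_tool(motion=[[7,0,0,0,0,0,0]])

```text
time: 18.55
tool_pos: [535.9, 45.2, 43.0]
tcp_rot: [-179.8, 0.0, 155.1]
ft_force: [-1.0, 1.0, -0.6]
finger_gap: 9.8
```

```bash
python3 go.py 536.1 45.9 43 172|head -1
```

```text
t 18.55 pos [535.9    45.203  42.961] [-179.845    0.008  155.128] F [-0.972  1.022 -0.583] M [-0.161  0.1    0.278] gap 9.760351312849119
```

Turning torque reached about 0.42 N m (≈21 N). Releasing and rising.

>>> servo_tool(motion=[[28,0,0,0,0,0,0],[28,0,0,0,0,0,0],[28,0,0,0,0,0,0],[28,0,0,0,0,0,0]])

```text
time: 18.95
tool_pos: [536.7, 45.2, 43.6]
tcp_rot: [-179.9, 0.1, 155.1]
ft_force: [0.1, 0.2, 0.5]
finger_gap: 28.3
```

>>> servo_tool(motion=[[28,0,0,-6,0,0,0],[28,0,0,-12,0,0,0],[28,0,0,-25,0,0,0],[28,0,0,-30,0,0,0],[28,0,0,-30,0,0,0],[28,0,0,0,0,0,0]])

```text
time: 19.55
tool_pos: [536.0, 45.4, 153.6]
tcp_rot: [-179.9, 0.0, 155.1]
ft_force: [0.4, 0.7, 0.7]
finger_gap: 28.0
```

```bash
python3 go.py 400 -250 200 155
python3 - <<'E'
from h import *
s=snapshot("side");cv2.imwrite("pics/c7.png",crop(s,236,155,116,125,5))
E
```

```text
t 19.55 pos [535.989  45.392 153.612] [-179.893    0.033  155.094] F [0.361 0.716 0.691] M [0.025 0.028 0.045] gap 28.006928226986457
shift now [  -1.083 -325.276  -45.778]  shift after turn [  -1.59  -325.188  -46.388]  rotvec [-0.002  0.001  0.002]
```

View pics/c7.png

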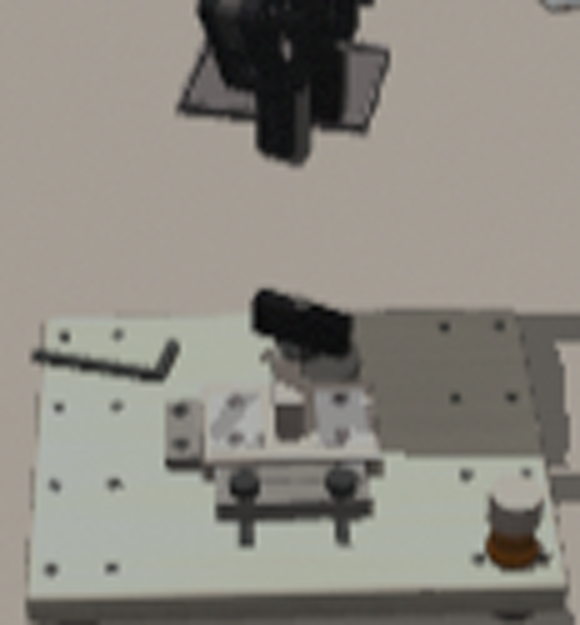

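The cassette is still flush on the end stop (205,430) and rail. The bar has turned to (255,300)–(350,335), and the fingers are clear of everything. Vial and hex key are unmoved. Handing in.

```bash
python3 -c "
from bench import *
print(hand_in())"
```

```text
the job is handed in; nothing more can be done
None
```

The cassette is on the loading plate, against the end stop and rail and clamped by the knob. I handed the job in at about 19.6 s; no verdict was reported.

- **Placing:** I lifted the cassette by its rib and laid it flat about 6 mm short of the end stop. I then slid it home with about 9 N and nudged it against the rail with about 6 N.
- **Clamping:** I turned the knob clockwise by about 62°. The torque rose steadily once the lobe made contact and reached about 0.42 N m while turning, which works out to roughly 21 N of lobe pressure.
- **Last checks:** The final picture shows the cassette flush with stop and rail, the knob still turned, and the vial and hex key where they stood. The wrist force is near zero and the gripper is about 90 mm above the knob.

**Not confirmed:**
- **Lobe force after release:** I did not measure it. The torque fell to about 0.28 N m while I still held the knob, which I took to be friction unloading and the slight easing the task mentions.
- **Other bystanders:** I did not re-check those off the plate, but no unexpected contact force showed up.
- **Descents:** The tool drifted up to 17 mm sideways during fast descents, without contact. I corrected it each time before going lower.

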